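# Seat a microscope filter in its slide and close the slide

## Task

Without picking anything up, nudge the loose round filter across the microscope's metal apron with the fingertips until it drops flat into the round recess of the filter slide. Then push the slide all the way home against its stop, with the filter still in it, and take the hand away. Leave the other things on the bench and on the apron where they are.

Things in the scene. Friction and masses are not known exactly. Their poses are not given: they have to be found in the camera images.
- microscope: Stripped white microscope base, fixed to the bench. Origin on the bench, z up. In its own frame (mm, heights over the bench): filter slide at x -14 to 55, top 35 high, moving along y; on its -x side the apron; on its +x side a guide rail (x 56 to 69, 43 high); at y -62 to -74 the slide's end stop (43 high). At yaw 0 the apron is on the robot's side, the pillar at the right (-y).
- apron (a point): Middle of the flat top of the dark steel apron, 36 mm above the bench, 99 mm (x) by 210 mm (y) in the microscope's frame. Its +x edge borders the filter slide, whose top is 1 mm lower.
- pillar (a point): Top centre of the microscope's short white pillar (its head is removed), 163 mm above the bench; pillar 86 mm (x) by 70 mm (y), with black focus knobs sticking out to 72 mm in x at 80 mm height. Keep the hand clear of it.
- filter_center (a point): Centre (half-way up) of the loose filter: a glass disc in an aluminium ring, 45 mm diameter, 8 mm thick, about 35 g, lying flat on the apron at the start (centre 40 mm above the bench).
- filter: The same loose filter; origin at the centre of its underside, z is its own axis (up when it lies flat). The filter must not be lifted.
- seat (a point): Where the filter's centre lies when it is fully seated: on the axis of the round recess in the aluminium filter slide, 31 mm above the bench. The recess is 49 mm in diameter and 8 mm deep, with a black floor and a 1.5 mm chamfer, so that a seated filter is flush with the slide's top, 35 mm above the bench. Moves with the slide.
- push_pad (a point): Middle of the outer (+y in the microscope's frame) face of the slide's upright end plate, 52.5 mm above the bench: black plate 50 mm wide (x), 6 mm thick (y), its top edge 65.5 mm above the bench. Push here towards the microscope's -y (towards the pillar) to close the slide.
- slide (a joint): Travel of the filter slide along the microscope's -y, in m: 0 is fully out, 0.060 is home against the end stop. It resists with about 3 N of friction, has no spring and stays where it is left. It starts between 0 and 0.025.
- thumbscrew: Bystander on the apron's -y part: steel thumbscrew standing on its head, 22 mm wide, 26 mm high. Leave it. Origin at its foot.
- objective: Bystander on the bench off the slide's +y end: brass objective standing, 28 mm wide, 44 mm high. Leave it. Origin at its foot.
- eyepiece: Bystander: eyepiece standing on the bench, 32 mm wide, 47 mm high. Leave it. Origin at its foot.
- cleaner: Bystander: amber bottle, 48 mm wide, 110 mm high. Leave it. Origin at its foot.
- cal_weight: Bystander: steel balance weight with a knob, 32 mm wide, 47 mm high. Leave it. Origin at its foot.
- driver: Bystander: screwdriver lying on the bench. Leave it. Origin under its middle.
- spacer: Bystander: aluminium ring lying on the bench, 60 mm wide, 12 mm high. Leave it. Origin at its underside.
There are look-alikes about, which are no part of the job. Leave any green look-alike of the filter alone.

How it is judged (in metres and radians):
On the way, in this order (a step that is already met when the one before it is completed fails the run):
1. the filter lies flat in the recess while the slide is still out (horizontal distance between filter_center and seat below 0.004 m and z of filter_center in the frame of seat between -0.003 and 0.002 m and angle between filter's own z axis and vertical below 0.07 rad and value of joint slide below 0.045 m), for 0.2 s.
2. the slide is home with the filter in it (horizontal distance between filter_center and seat below 0.004 m and z of filter_center in the frame of seat between -0.003 and 0.002 m and angle between filter's own z axis and vertical below 0.07 rad and value of joint slide above 0.056 m), for 0.2 s.
At the end, for the whole second after the job is handed in: The filter is at rest in the recess (centre within 4 mm of the recess's axis, height within 3 mm below to 2 mm above fully seated, tilted less than 4 degrees) and the slide is within 4 mm of home (all of step 2 and linear speed of filter below 0.02 m/s); the robot touches nothing.
It fails at once if the filter is lifted (its centre more than 8 mm above where it lies on the apron) (height (world z) of filter_center above 0.048 m).
It fails at once if the filter falls off the microscope base (height (world z) of filter_center below 0.022 m).
It fails at once if one of the bystanders is moved more than 15 mm or lifted (distance of any of thumbscrew, objective, eyepiece, cleaner, cal_weight, driver, spacer from where it was at the start of the episode above 0.015 m).
It also fails if it takes over 51 s, if anything falls off the work surface, if the arm or the gripper's body presses on something with over 40 N, if the wrist force passes 120 N, or if a joint passes its speed limit or range.

## Robot

A 6-joint arm with a two-finger parallel gripper is mounted at the origin on the work surface. World frame = base frame: x ahead of the robot, y to its left, z up, the work surface at z = 0. Lengths are in m, angles in degrees, forces in N, time in s.
With the tool pointing down it reaches from about 0.35 to 0.875 m from the base axis. Payload 4.2 kg.
Tool frame: the origin (TCP) lies at the very end of the fingers, on their centre line; the grasp point (between the pads) lies 19 mm behind it; z points along the fingers, y is the line along which they close (so a half turn about z gives the same grasp; the last joint's range is limited). The gripper opens to 87 mm and grips with 3 to 60 N. Pads are 19 mm wide; open, the fingers measure 117 mm over their backs; the gripper's body (75 mm by 190 mm) begins 51 mm behind the grasp point.
Start: joints at [92.109, 22.042, 0.453, 0, -68.411, -14.817], TCP at [0.137, 0.61, 0.223] pointing down, gripper open.
Joint ranges: [-179.83, 179.83], [-69.29, 118.12], [-61.27, 80.66], [-181.25, 117.63], [-171.15, -9.14], [-177.46, 177.46]. Speed limits (degrees/s): [159.86, 159.86, 180, 180, 180, 180].

## Interface

Orientations are given as a 3x3 rotation matrix whose columns are the frame's x, y, z axes.
In Python, from station import sense, optics, r gives the robot as it stands. The module is installed in compiled form; this text tells all that it offers.
- The arm moves only by the shell command python3 -m pendant 'ROWS' [OPENING]. ROWS is JSON, a list that holds one entry, the list of rows, each a list of 4 numbers: the shift along the tool's x, y, z normalised to -1 to 1, where 1 is 100 mm, then the turn about the tool's z normalised to -1 to 1, where 1 is 2 rad. A call has 1 to 8 rows; each row is the pose to reach, as a shift and turn from the pose commanded when the call began, along the tool's axes at that moment; what a row does not reach only later rows make up. A row lasts 1/10 s, in which the tool goes at most 50 mm and 8.59 degrees, less where a joint would pass 70% of its speed; a pose out of reach is approached as far as the arm can. A call with a number of a shift or a turn outside -1 to 1 is refused whole. A call with a gripper value outside its range is refused whole. OPENING is the closure, from 0 (fully open) to 1 (shut), set as the call begins (- or left out, the last holds). The fingers move at their own pace and stop on an object; the grip force is fixed at half the most. Time passes only in rows, so rows that repeat a pose let the fingers close. It gives the time, the measured TCP pose, the force, the opening and the grip force at its end, in the units of the state.
- sense(): the state, without advancing time (a new reading comes with each control period).
- optics.capture(name): name is "scene" or "side" or "wrist"; returns the picture (420x560x3 uint8, red, green, blue); there is no depth.
- optics.get_calibration(name): a dict with "camera_matrix" (3x3 intrinsics, pixels), "distortion" ([k1, k2, p1, p2, k3] as OpenCV has them; the pictures are not rectified), "camera_from_world" (4x4, takes a point from world to camera coordinates). Camera axes: x right, y down, z forward; pixel columns grow to the right and rows downward; lengths in m; the calibration is good to about 2 mm. A picture is of the moment at which its call begins: read the wrist's pose just before it. get_calibration takes no time and is no camera call; for the wrist camera it gives the pose at the moment of the call.
- r.finish_job(): hands the job in; it is judged then, once.
The state is a dict: "time_s": time; "joints": joint angles; "joint_velocities": joint speeds; "effort": joint torques, N m; "tcp_pos": TCP position; "ee_rot": TCP orientation; "wrist_force": force on the tool from outside, world axes, zero at the start; "moment": the same for the moment, N m; "gripper_width": opening from 0.0 (shut) to 1.0 (fully open); "gripper_force": force on a finger pad.
Only numpy, scipy, OpenCV 4.12 (cv2) and the standard library are available. Lean on these libraries where they do the work, as an engineer would, in place of code of your own. Each camera call takes 0.05 s, during which the arm holds its last target. There are 200 camera calls.

## Working session

There is one attempt and no reset: what is moved stays moved. The work goes in short steps, Python scripts to look and compute and a shell command to move; the robot and the scene stay as the last step left them, time stands still between calls to the robot, and variables do not carry over. Pictures are saved under pics/ and viewed, at most 10 in all, crops included, and the job is handed in when it is done.

```bash
mkdir -p pics
python3 - <<'E'
from station import sense, optics, r
import cv2,numpy as np
s=sense();print(s['time_s'],s['tcp_pos'],np.round(s['ee_rot'],3).tolist(),s['gripper_width'])
for n in ("scene","side","wrist"):
    im=optics.capture(n);cv2.imwrite(f'pics/{n}0.png',im[:,:,::-1])
    c=optics.get_calibration(n);print(n,np.round(c['camera_matrix'],1).tolist(),c['distortion'],np.round(c['camera_from_world'],3).tolist())
E
```

```text
0.0 [0.13733745 0.60910831 0.22146252] [[0.975, -0.22, -0.0], [-0.22, -0.975, -0.002], [0.0, 0.002, -1.0]] 0.9993558912755096
scene [[426.9, 0.0, 273.9], [0.0, 426.9, 211.4], [0.0, 0.0, 1.0]] [-0.01883197  0.          0.          0.          0.        ] [[-0.57, 0.822, -0.016, 0.347], [0.693, 0.47, -0.547, -0.286], [-0.442, -0.323, -0.837, 1.385], [0.0, 0.0, 0.0, 1.0]]
side [[471.9, 0.0, 273.6], [0.0, 471.9, 207.2], [0.0, 0.0, 1.0]] [0.03163337 0.         0.         0.         0.        ] [[-0.943, -0.332, 0.002, 0.472], [-0.23, 0.65, -0.724, 0.225], [0.239, -0.683, -0.69, 1.19], [0.0, 0.0, 0.0, 1.0]]
wrist [[310.4, 0.0, 285.4], [0.0, 310.4, 210.3], [0.0, 0.0, 1.0]] [-0.01825914  0.          0.          0.          0.        ] [[-0.221, -0.975, 0.002, 0.625], [-0.933, 0.212, 0.29, -0.037], [-0.283, 0.062, -0.957, 0.391], [0.0, 0.0, 0.0, 1.0]]
```

View pics/scene0.png

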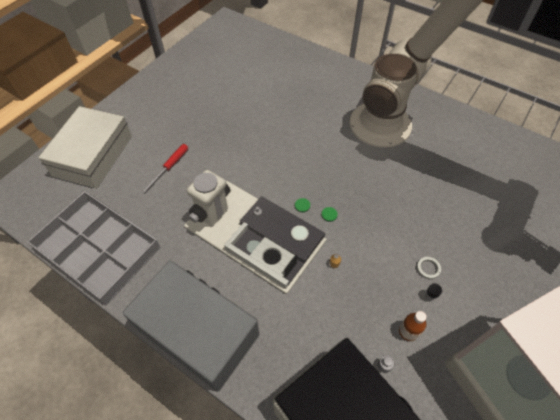

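View pics/wrist0.png

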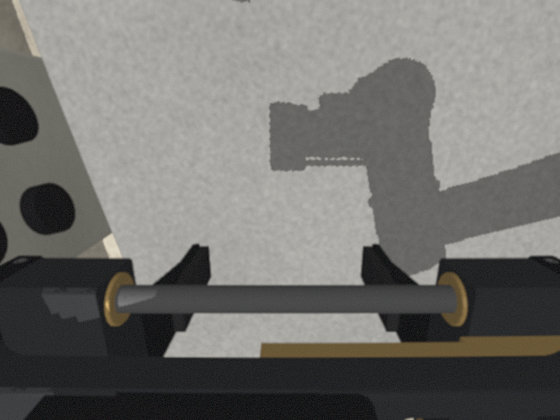

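The scene view shows the filter (light disc) on the apron at about (300,233), the black recess at (271,256), the pillar top at (206,181), the thumbscrew at (257,211) and the objective at (334,261). The green look-alikes are on the bench. The wrist view shows only bare bench.

```bash
cat > h.py <<'E'
import cv2,numpy as np
from station import sense, optics, r
def p2w(c,px,z):
    K=np.array(c['camera_matrix']);T=np.array(c['camera_from_world'])
    u=cv2.undistortPoints(np.array([[px]],float),K,np.array(c['distortion']))[0,0]
    R=T[:3,:3];o=-R.T@T[:3,3];d=R.T@np.array([u[0],u[1],1]);return o+d*(z-o[2])/d[2]
def w2p(c,p):
    T=np.array(c['camera_from_world']);rv=cv2.Rodrigues(T[:3,:3])[0]
    return cv2.projectPoints(np.array(p,float).reshape(-1,1,3),rv,T[:3,3],np.array(c['camera_matrix']),np.array(c['distortion']))[0][:,0]
E
python3 - <<'E'
from h import *
c=optics.get_calibration('scene')
for n,p,z in (('filter',(300,233),.044),('recess',(271,256),.03),('pillar',(206,181),.163),('screw',(257,211),.06),('obj',(334,259),.04)): print(n,p2w(c,p,z).round(4))
im=cv2.imread('pics/scene0.png')[160:300,170:360];cv2.imwrite('pics/sc.png',cv2.resize(im,None,fx=4,fy=4,interpolation=2))
im=cv2.imread('pics/side0.png');cv2.imwrite('pics/sd.png',im)
E
```

```text
filter [0.5152 0.0191 0.044 ]
recess [ 0.6072 -0.0094  0.03  ]
pillar [ 0.5814 -0.2216  0.163 ]
screw [ 0.5307 -0.1075  0.06  ]
obj [0.5288 0.13   0.04  ]
```

View pics/sc.png

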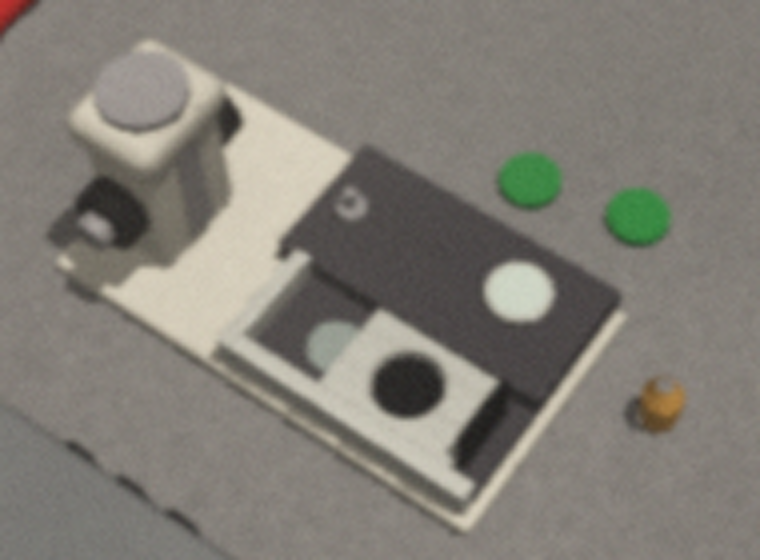

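```bash
for i in 1; do
python3 -m pendant '[[[0.88,0.97,0.0,0],[0.88,0.97,0,0],[0.88,0.97,0,0]]]' 0.7
python3 -m pendant '[[[0.88,0.97,0.0,0],[0.88,0.97,0,0],[0.88,0.97,0,0]]]'
python3 -m pendant '[[[0.88,0.97,0.0,0],[0.88,0.97,0,0],[0.88,0.97,0,0]]]'
python3 -m pendant '[[[0.88,0.97,0.3,0],[0.88,0.97,0.3,0],[0.88,0.97,0.3,0]]]'
python3 -m pendant '[[[0.87,1,0.5,0.036],[0.87,1,0.5,0.036],[0.87,1,0.5,0.036],[0.87,1,0.5,0.036],[0.87,1,0.5,0.036],[0.87,1,0.5,0.036]]]'
done
python3 - <<'E'
from h import *
s=sense();c=optics.get_calibration('wrist');np.save('c1.npy',c,allow_pickle=True)
im=optics.capture('wrist');cv2.imwrite('pics/w1.png',im[:,:,::-1])
print(s['time_s'],s['tcp_pos'],s['ee_rot'],s['wrist_force'])
E
```

```text
time_s: 0.45
tcp_pos: [0.2027, 0.4928, 0.2221]
ee_rot: [[0.975, -0.221, -0.0], [-0.221, -0.975, -0.002], [-0.0, 0.002, -1.0]]
wrist_force: [-0.7, -0.0, 0.4]
gripper_width: 0.81
gripper_force: 0.0
time_s: 0.75
tcp_pos: [0.2671, 0.3786, 0.2224]
ee_rot: [[0.975, -0.221, -0.001], [-0.221, -0.975, -0.001], [-0.0, 0.001, -1.0]]
wrist_force: [0.1, 0.3, 0.0]
gripper_width: 0.538
gripper_force: 0.0
time_s: 1.05
tcp_pos: [0.3313, 0.2649, 0.2225]
ee_rot: [[0.975, -0.221, -0.0], [-0.221, -0.975, -0.0], [-0.0, 0.0, -1.0]]
wrist_force: [-0.2, 0.2, -0.6]
gripper_width: 0.326
gripper_force: 0.0
time_s: 1.35
tcp_pos: [0.3956, 0.1512, 0.1919]
ee_rot: [[0.975, -0.221, -0.001], [-0.221, -0.975, -0.0], [-0.001, 0.001, -1.0]]
wrist_force: [0.5, 0.6, -0.4]
gripper_width: 0.299
gripper_force: 0.0
time_s: 1.95
tcp_pos: [0.4584, 0.0376, 0.1429]
ee_rot: [[0.957, -0.289, 0.001], [-0.289, -0.957, 0.0], [0.001, -0.0, -1.0]]
wrist_force: [-0.7, 0.4, 0.2]
gripper_width: 0.305
gripper_force: 0.0
1.95 [0.45835596 0.03759515 0.14289936] [[ 9.57359076e-01 -2.88900013e-01  6.17459436e-04]
 [-2.88900219e-01 -9.57359175e-01  2.72493172e-04]
 [ 5.12407175e-04 -4.39257977e-04 -9.99999772e-01]] [-0.71817802  0.36186565  0.20405102]
```

View pics/w1.png

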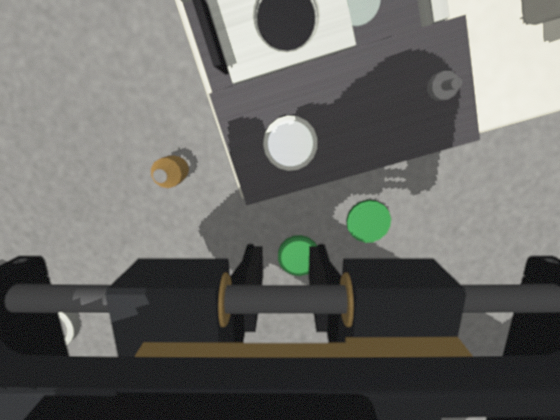

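The wrist view shows the filter at about (291,143), the recess at (287,18), the apron's corners at (245,203) and (480,137), the objective at (168,172), and the green look-alikes on the bench below the hand.

Run:
```python
from h import *
c=np.load('c1.npy',allow_pickle=True).item();im=cv2.imread('pics/w1.png');g=cv2.cvtColor(im,6)
def fit(m,x0,y0,x1,y1):
    mm=np.zeros_like(m);mm[y0:y1,x0:x1]=m[y0:y1,x0:x1]
    k=max(cv2.findContours(mm,0,1)[0],key=cv2.contourArea);return cv2.fitEllipse(cv2.convexHull(k))
def rep(n,e,z):
    (u,v),(a,b),t=e;P=p2w(c,(u,v),z)
    h=lambda p,q:np.linalg.norm(p2w(c,p,z)-p2w(c,q,z))
    w=h((u-(a+b)/4,v),(u+(a+b)/4,v));print(n,e,z,P.round(4),'dia',w.round(4));return P
F=rep('filter',fit((g>130).astype(np.uint8)*255,255,105,325,180),.044)
e=fit((g<80).astype(np.uint8)*255,245,0,322,55)
for z in (.035,.027): S=rep('recess',e,z)
A=[p2w(c,p,.036) for p in((245,203),(212,92),(480,137),(466,17))];print(np.round(A,4).tolist())
for a,b in((0,2),(1,3)): d=A[b]-A[a];print('yaw',np.degrees(np.arctan2(d[1],d[0]))+90,np.linalg.norm(d))
c2=optics.get_calibration('scene');print(p2w(c2,(170+518/4,160+292/4),.044),p2w(c2,(170+407/4,160+385/4),.031))
cv2.imwrite('pics/w1c.png',cv2.resize(im[0:210,180:390],None,fx=3.8,fy=2.8,interpolation=2))
```

```text
filter ((289.68804931640625, 141.991455078125), (51.85670471191406, 54.341732025146484), 163.0362548828125) 0.044 [0.5133 0.0181 0.044 ] dia 0.0439
recess ((285.54754638671875, 18.161375045776367), (56.93305206298828, 62.20893478393555), 1.377436876296997) 0.035 [ 0.6036 -0.0056  0.035 ] dia 0.046
recess ((285.54754638671875, 18.161375045776367), (56.93305206298828, 62.20893478393555), 1.377436876296997) 0.027 [ 0.6056 -0.0062  0.027 ] dia 0.0474
[[0.4727, 0.0722, 0.036], [0.5695, 0.0675, 0.036], [0.4701, -0.1386, 0.036], [0.5645, -0.1394, 0.036]]
yaw -0.709313002296355 0.21079939598742256
yaw -1.380516789992683 0.20692896063410157
[0.51594751 0.01805342 0.044     ] [ 0.60712099 -0.00709494  0.031     ]
```

```bash
python3 -m pendant '[[[0.034,0.048,0.4,-0.0175],[0.034,0.048,0.8,-0.0175],[0.034,0.048,0.9,-0.0175],[0.034,0.048,0.95,-0.0175]]]' >/dev/null
python3 -m pendant '[[[0,0,0.05,0],[0,0,0.09,0],[0,0,0.09,0],[0,0,0.09,0]]]'
python3 -m pendant '[[[0.05,0,0,0],[0.1,0,0,0],[0.15,0,0,0],[0.2,0,0,0],[0.25,0,0,0],[0.3,0,0,0],[0.35,0,0,0],[0.4,0,0,0]]]'
python3 -m pendant '[[[0.05,0,0,0],[0.1,0,0,0],[0.15,0,0,0],[0.2,0,0,0],[0.25,0,0,0],[0.3,0,0,0],[0.3,0,0,0],[0.3,0,0,0]]]'
python3 - <<'E'
from h import *
s=sense();c=optics.get_calibration('wrist');np.save('c2.npy',c,allow_pickle=True)
im=optics.capture('wrist');cv2.imwrite('pics/w2.png',im[:,:,::-1])
print(w2p(c,s['tcp_pos']))
E
```

```text
time_s: 2.8
tcp_pos: [0.4607, 0.0317, 0.0393]
ee_rot: [[0.967, -0.256, 0.002], [-0.256, -0.967, 0.001], [0.001, -0.001, -1.0]]
wrist_force: [-0.8, 0.6, 0.0]
gripper_width: 0.298
gripper_force: 0.0
time_s: 3.6
tcp_pos: [0.4992, 0.0211, 0.0385]
ee_rot: [[0.967, -0.256, -0.0], [-0.256, -0.967, -0.0], [-0.0, 0.0, -1.0]]
wrist_force: [-1.2, 1.0, 0.5]
gripper_width: 0.302
gripper_force: 0.1
time_s: 4.4
tcp_pos: [0.5279, 0.0135, 0.0385]
ee_rot: [[0.967, -0.256, -0.0], [-0.256, -0.967, -0.0], [-0.0, 0.0, -1.0]]
wrist_force: [-0.8, -0.0, -0.9]
gripper_width: 0.298
gripper_force: 0.0
[[286.8223711  258.81676367]]
```

View pics/w2.png

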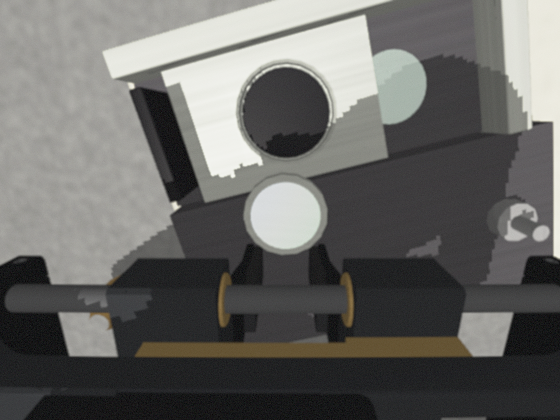

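The filter sits in the cradle at about (286,214), with outer ring x 244–328 and y 174–254. The recess's rim is centred at about (285,110), x 236–334.

Run:
```python
from h import *
c=np.load('c2.npy',allow_pickle=True).item();s=sense();R=np.array(s['ee_rot']);t=s['tcp_pos']
for n,p,z in(('F',(286,214),.044),('Fl',(244,214),.044),('Fr',(328,214),.044),('S',(285,110),.035),('Sl',(236,110),.035),('Sr',(334,110),.035),('Ap corner',(175,215),.036)):
    P=p2w(c,p,z);print(n,P.round(4),'tool',(R.T@(P-t)*1e3).round(1))
```

```text
F [0.5558 0.0066 0.044 ] tool [28.9 -0.5 -5.5]
Fl [0.5616 0.0282 0.044 ] tool [ 29.  -22.8  -5.5]
Fr [ 0.5501 -0.015   0.044 ] tool [28.9 21.8 -5.5]
S [ 0.607  -0.0065  0.035 ] tool [81.8 -1.   3.5]
Sl [0.6135 0.0177 0.035 ] tool [ 81.8 -26.    3.5]
Sr [ 0.6006 -0.0307  0.035 ] tool [81.8 24.   3.5]
Ap corner [0.5688 0.0674 0.036 ] tool [ 25.9 -62.6   2.5]
```

```bash
python3 -m pendant '[[[0.04,-0.005,0,0],[0.08,-0.005,0,0],[0.12,-0.005,0,0],[0.16,-0.005,0,0],[0.2,-0.005,0,0],[0.24,-0.005,0,0],[0.27,-0.005,0,0],[0.3,-0.005,0,0]]]'
python3 -m pendant '[[[0.03,0,0,0],[0.06,0,0,0],[0.09,0,0,0],[0.12,0,0,0],[0.15,0,0,0],[0.18,0,0,0],[0.2,0,0,0],[0.2,0,0,0]]]'
python3 - <<'E'
from h import *
s=sense();c=optics.get_calibration('wrist');np.save('c3.npy',c,allow_pickle=True)
im=optics.capture('wrist');cv2.imwrite('pics/w3.png',im[:,:,::-1])
E
```

```text
time_s: 5.25
tcp_pos: [0.5572, 0.0062, 0.0385]
ee_rot: [[0.967, -0.256, -0.0], [-0.256, -0.967, -0.0], [-0.0, 0.0, -1.0]]
wrist_force: [-0.8, 0.4, 0.1]
gripper_width: 0.3
gripper_force: 0.1
time_s: 6.05
tcp_pos: [0.5767, 0.0012, 0.0385]
ee_rot: [[0.967, -0.256, 0.0], [-0.256, -0.967, 0.0], [0.0, -0.0, -1.0]]
wrist_force: [-0.1, -0.5, 0.4]
gripper_width: 0.3
gripper_force: 0.0
```

View pics/w3.png

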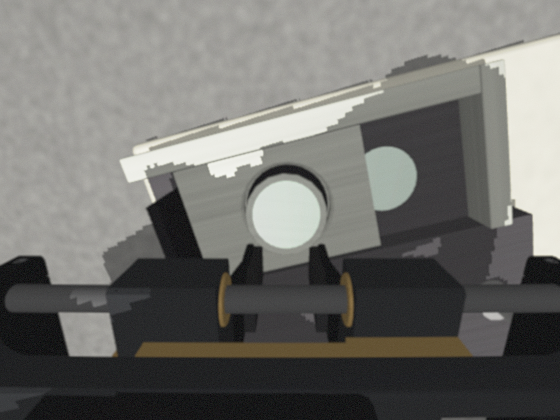

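The filter, at about (286,213), is still held by the cradle at the recess's near edge; the recess's far rim shows dark at row 165. A few mm remain.

```bash
python3 -m pendant '[[[0.01,0,0,0],[0.02,0,0,0],[0.03,0,0,0],[0.04,0,0,0],[0.05,0,0,0],[0.05,0,0,0]]]'
python3 - <<'E'
from h import *
s=sense();c=optics.get_calibration('wrist');np.save('c4.npy',c,allow_pickle=True)
im=optics.capture('wrist');cv2.imwrite('pics/w4.png',cv2.resize(im[120:300,120:400,::-1],None,fx=2.8,fy=2.8,interpolation=2))
E
```

```text
time_s: 6.7
tcp_pos: [0.5814, -0.0, 0.0386]
ee_rot: [[0.967, -0.256, 0.0], [-0.256, -0.967, 0.0], [0.0, -0.0, -1.0]]
wrist_force: [0.5, 0.5, -0.3]
gripper_width: 0.299
gripper_force: 0.0
```

View pics/w4.png

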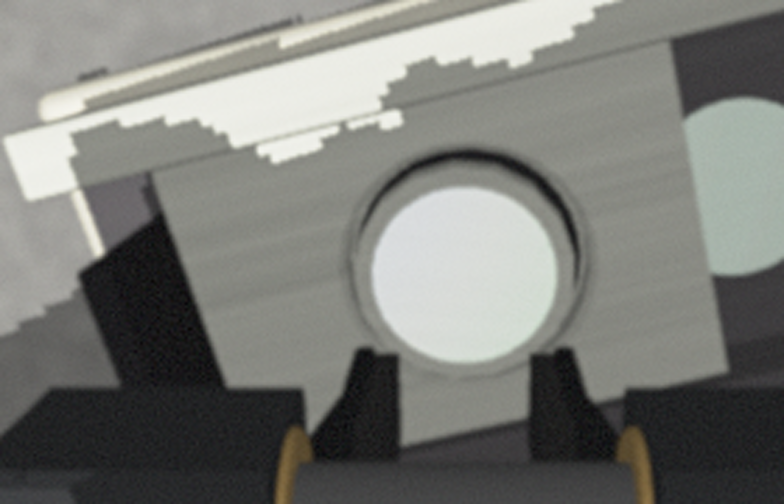

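The filter has dropped: it lies inside the recess's rim (rim centre in the crop (467,260)), against the near wall. I'll lift off, close the fingers and check from above.

```bash
python3 -m pendant '[[[0,0,-0.3,0],[0,0,-0.6,0],[-0.2,-0.3,-0.9,0],[-0.2,-0.5,-0.9,0],[-0.2,-0.5,-0.9,0],[-0.2,-0.5,-0.9,0]]]' 1
python3 - <<'E'
from h import *
s=sense();c=optics.get_calibration('wrist');np.save('c5.npy',c,allow_pickle=True)
im=optics.capture('wrist');cv2.imwrite('pics/w5.png',im[:,:,::-1])
c=np.load('c2.npy',allow_pickle=True).item()
for p in((130,85),(172,203),(160,88),(197,195)): print(p2w(c,p,.0655).round(4))
E
```

```text
time_s: 7.35
tcp_pos: [0.574, 0.0536, 0.1277]
ee_rot: [[0.967, -0.255, -0.002], [-0.255, -0.967, -0.0], [-0.002, 0.001, -1.0]]
wrist_force: [-0.6, -0.5, -0.7]
gripper_width: 0.007
gripper_force: 0.0
[0.6324 0.0525 0.0655]
[0.5808 0.0536 0.0655]
[0.6281 0.041  0.0655]
[0.5814 0.0414 0.0655]
```

View pics/w5.png

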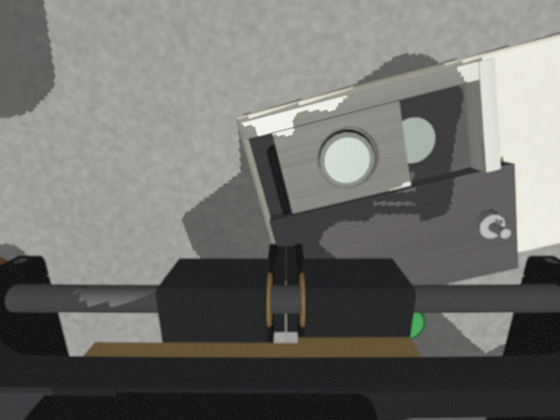

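The filter lies concentric in the recess, filter at (347,160) and rim at (347,157), so it is seated. The end plate is the black strip at (270–290, 150–213). Next I move the closed fingers outside the plate.

```bash
python3 -m pendant '[[[0.2,-0.48,0,-0.06],[0.2,-0.48,0,-0.12],[0.2,-0.48,0,-0.12],[0.2,-0.48,0,-0.12]]]'
python3 -m pendant '[[[0,0,0.3,0],[0,0,0.6,0],[0,0,0.78,0],[0,0,0.78,0],[0,0,0.78,0]]]'
python3 - <<'E'
from h import *
c=np.load('c2.npy',allow_pickle=True).item()
for p,z in(((377,85),.035),((487,130),.043),((475,20),.043)): print(p2w(c,p,z).round(4))
c=np.load('c5.npy',allow_pickle=True).item()
for p,z in(((405,145),.035),((484,130),.043),((290,213),.0655),((268,150),.0655)): print(p2w(c,p,z).round(4))
E
```

```text
time_s: 7.8
tcp_pos: [0.6054, 0.0936, 0.1273]
ee_rot: [[1.0, -0.022, -0.003], [-0.022, -1.0, -0.001], [-0.003, 0.001, -1.0]]
wrist_force: [-0.2, -0.2, -1.2]
gripper_width: 0.007
gripper_force: 0.0
time_s: 8.3
tcp_pos: [0.6063, 0.0939, 0.0509]
ee_rot: [[1.0, -0.02, -0.0], [-0.02, -1.0, -0.001], [-0.0, 0.001, -1.0]]
wrist_force: [0.2, 0.6, -0.2]
gripper_width: 0.004
gripper_force: 0.0
[ 0.6068 -0.0541  0.035 ]
[ 0.5722 -0.1013  0.043 ]
[ 0.6228 -0.1     0.043 ]
[ 0.6038 -0.0538  0.035 ]
[ 0.6011 -0.1128  0.043 ]
[0.5811 0.0489 0.0655]
[0.6309 0.0522 0.0655]
```

```bash
python3 -m pendant '[[[0,0.1,0,0],[0,0.2,0,0],[0,0.25,0,0],[0,0.28,0,0],[0,0.31,0,0],[0,0.34,0,0],[0,0.37,0,0],[0,0.4,0,0]]]'
python3 -m pendant '[[[0,0.03,0,0],[0,0.06,0,0],[0,0.09,0,0],[0,0.12,0,0],[0,0.15,0,0],[0,0.18,0,0],[0,0.21,0,0],[0,0.24,0,0]]]'
python3 -m pendant '[[[0,0.02,0,0],[0,0.04,0,0],[0,0.06,0,0],[0,0.08,0,0],[0,0.1,0,0]]]'
```

```text
time_s: 9.1
tcp_pos: [0.6057, 0.0552, 0.0508]
ee_rot: [[1.0, -0.018, 0.001], [-0.018, -1.0, 0.001], [0.001, -0.001, -1.0]]
wrist_force: [-0.4, 2.4, 2.3]
gripper_width: 0.004
gripper_force: 1.6
time_s: 9.9
tcp_pos: [0.6054, 0.0305, 0.0507]
ee_rot: [[1.0, -0.019, 0.001], [-0.019, -1.0, 0.0], [0.001, -0.0, -1.0]]
wrist_force: [0.6, 3.0, 2.0]
gripper_width: 0.003
gripper_force: 1.6
time_s: 10.4
tcp_pos: [0.6052, 0.0207, 0.0506]
ee_rot: [[1.0, -0.019, 0.001], [-0.019, -1.0, 0.0], [0.001, -0.0, -1.0]]
wrist_force: [1.4, 4.4, 1.5]
gripper_width: 0.009
gripper_force: 1.6
```

Pushing with about 3 N. I'll creep on until the force rises.

```bash
for i in 1; do
python3 -m pendant '[[[0,0.01,0,0],[0,0.02,0,0],[0,0.03,0,0],[0,0.03,0,0]]]' | grep -E 'pos|wrist'
python3 -m pendant '[[[0,0.01,0,0],[0,0.02,0,0],[0,0.02,0,0]]]'| grep -E 'pos|wrist'
python3 -m pendant '[[[0,0.01,0,0],[0,0.01,0,0]]]'| grep -E 'pos|wrist'
done
```

```text
tcp_pos: [0.6047, 0.0176, 0.0504]
wrist_force: [1.5, 1.7, 1.3]
tcp_pos: [0.6046, 0.0155, 0.0504]
wrist_force: [2.1, 2.3, 0.0]
tcp_pos: [0.6046, 0.0146, 0.0504]
wrist_force: [1.5, 2.7, 1.2]
```

```bash
for i in 1; do
python3 -m pendant '[[[0,0.01,0,0],[0,0.02,0,0],[0,0.02,0,0]]]' | grep -E 'pos|wrist'
python3 -m pendant '[[[0,0.01,0,0],[0,0.02,0,0],[0,0.02,0,0]]]'| grep -E 'pos|wrist'
python3 -m pendant '[[[0,0.01,0,0],[0,0.01,0,0]]]'| grep -E 'pos|wrist'
done
```

```text
tcp_pos: [0.6046, 0.0126, 0.0504]
wrist_force: [2.4, 2.8, 0.4]
tcp_pos: [0.6046, 0.0105, 0.0504]
wrist_force: [2.4, 2.6, -0.2]
tcp_pos: [0.6046, 0.0096, 0.0504]
wrist_force: [1.4, 2.1, -1.0]
```

```bash
for i in 1; do
python3 -m pendant '[[[0,0.01,0,0],[0,0.02,0,0],[0,0.02,0,0]]]' | grep -E 'pos|wrist'
python3 -m pendant '[[[0,0.01,0,0],[0,0.02,0,0],[0,0.02,0,0]]]'| grep -E 'pos|wrist'
done
python3 - <<'E'
from h import *
im=optics.capture('wrist');cv2.imwrite('pics/w6.png',im[:,:,::-1])
E
```

```text
tcp_pos: [0.6045, 0.0076, 0.0505]
wrist_force: [1.3, 1.6, -0.2]
tcp_pos: [0.6045, 0.0056, 0.0505]
wrist_force: [1.0, 4.2, -0.6]
```

View pics/w6.png

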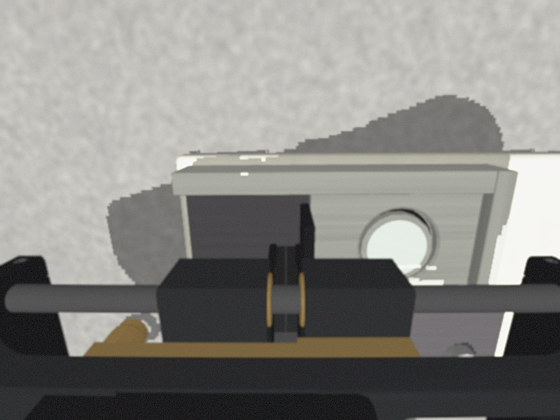

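The filter is still in its recess at (398,243), and the slide's end, near column 480, almost meets the stop. A little further to go.

```bash
for i in 1; do
python3 -m pendant '[[[0,0.01,0,0],[0,0.02,0,0],[0,0.02,0,0]]]' | grep -E 'pos|wrist'
python3 -m pendant '[[[0,0.01,0,0],[0,0.02,0,0],[0,0.02,0,0]]]'| grep -E 'pos|wrist'
python3 -m pendant '[[[0,0.01,0,0],[0,0.01,0,0]]]'| grep -E 'pos|wrist'
done
```

```text
tcp_pos: [0.6044, 0.0042, 0.0505]
wrist_force: [0.4, 4.7, 0.4]
tcp_pos: [0.6045, 0.004, 0.0506]
wrist_force: [-1.2, 11.0, -0.1]
tcp_pos: [0.6045, 0.004, 0.0506]
wrist_force: [-0.8, 14.1, 0.7]
```

Hard stop at y = 0.004, with the force up to 14 N: the slide is home. I'll back off and lift away.

```bash
python3 -m pendant '[[[0,-0.05,0,0],[0,-0.15,0,0],[0,-0.4,0,0],[0,-0.4,-0.3,0],[0,-0.4,-0.7,0],[0,-0.4,-1,0],[0,-0.4,-1,0],[0,-0.4,-1,0]]]'
python3 - <<'E'
from h import *
im=optics.capture('wrist');cv2.imwrite('pics/w7.png',im[:,:,::-1])
E
```

```text
time_s: 14.35
tcp_pos: [0.6048, 0.0404, 0.151]
ee_rot: [[1.0, -0.019, 0.0], [-0.019, -1.0, 0.0], [0.0, -0.0, -1.0]]
wrist_force: [0.8, -0.8, 0.1]
gripper_width: 0.006
gripper_force: 0.0
```

View pics/w7.png

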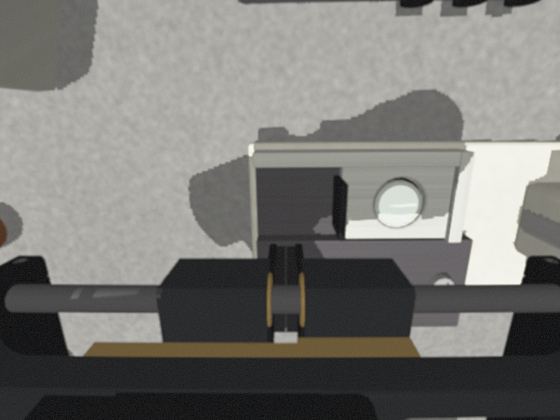

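The slide is against the stop at column 453, the filter is seated at (398,204), and the hand is clear.

```bash
python3 -c "
from station import r
print(r.finish_job())"
```

```text
the job is handed in; nothing more can be done
None
```

The filter was nudged into the recess without being lifted, the slide was pushed home against its stop with the filter still seated, and the hand was clear when I handed the job in at about 14 s of robot time; no verdict came back.

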